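Peel the clinging top tray off the stack and present it

TASK

The blue tray on top of the nested stack clings under four sprung black flaps: take the orange fin at its corner and peel the tray off, that corner coming up first by about 3 cm while the opposite one is still down in the stack; leave the rest of the stack standing where it is. Then present the blue tray over the middle of the green mat, roughly level, open side up, all of it at least 15 cm above the worktop, and finish while still holding it there; leave the bystanders alone.

Things in the scene. Friction and masses are not known exactly. Their poses are not given: they have to be found in the camera images.
- tray: blue formed tray, open on top, 190 (x) x 140 (y) x 33 mm high, 0.10-0.14 kg; rim 10 mm wide, 12 tall; origin: centre of underside, z up. Starts nested in the stack, origin 66 mm above the worktop, same yaw, its rim held down by the stack's four sprung flaps. Lifted level it strains all four; tilted up at the fin about the far corner (0.25 rad, then straight up) it frees them one by one
- tray_tab (a point): middle of the upright orange fin on the tray's (-x,-y) corner, the only fin; at (-93, -68.5, 47) mm in the tray frame. 30 mm long along the tray's diagonal (centre to this corner), 10 mm thick across it, standing from the rim top (33 mm) to 60 mm in the tray frame, with a flat ear at its foot (top at 35 mm). Pinch it across its thickness from above
- tray_far (a point): top of the tray's rim at the corner diagonally across from the fin, at (90, 65, 33) mm in the tray frame
- tray_side1 (a point): top of the tray's rim at its (-x,+y) corner, at (-90, 65, 33) mm in the tray frame
- tray_side2 (a point): top of the tray's rim at its (+x,-y) corner, at (90, -65, 33) mm in the tray frame
- stack: rest of the stack: four nested white trays of the same size on a grey foot 230 x 190 mm with four posts, loose, 0.95 kg; origin under its centre, z up, x along its long side. On each post a black sprung flap reaches 5 mm over the blue rim, top 105 mm up: at (-30,-70), (60,-70), (-55,70), (60,70) mm; each yields at about 2.5 N, swings up and lets the rim past after about 13 mm
- mat: flat green presentation mat with a thin white line round its border, fixed, 180 mm (x) by 240 mm (y), 3 mm thick; origin at the centre of its underside
- blue_vial: bystander: white vial with blue cap, 29 mm across, 55 mm high, standing in front; origin under its centre
- red_vial: bystander: brown vial with red cap, 29 mm across, 55 mm high, standing in front; origin under its centre
- green_vial: bystander: brown vial with dark green cap, 29 mm across, 55 mm high, standing at the right; origin under its centre
- flat_carton: bystander: white medicine carton, 43 x 99 x 60 mm high; origin under its centre
- stamp: bystander: wooden-handled stamp, 25 x 36 x 70 mm high; origin under its centre
- tape: bystander: roll of brown tape lying flat, 96 mm across, 24 mm high, at the front right (the nearer of two); origin under its centre

How it is judged:
On the way:
1. the fin's corner is up by more than 18 mm while the opposite corner has risen by less than 10 mm in the stack (z of tray_tab in the frame of stack above 0.131 m and z of tray_far in the frame of stack below 0.109 m), for 0.05 s.
At the end, for the whole second after the job is handed in: Fingers still hold the blue tray still, centre within 70 mm of the mat centre in plan, under 0.5 rad from level, open side up, origin over 120 mm and rim corners over 153 mm (fin over 160 mm) up, off the stack; the stack upright within 30 mm of its start (horizontal distance between tray and mat below 0.07 m and angle between tray's own z axis and vertical below 0.5 rad and height (world z) of each of tray_far, tray_side1, tray_side2 above 0.153 m and height (world z) of tray above 0.12 m and height (world z) of tray_tab above 0.16 m and contact force between the fingers and tray above 1 N and contact force between tray and stack below 0.05 N and linear speed of tray below 0.05 m/s and distance of stack from where it was at the start of the episode below 0.03 m and angle between stack's own z axis and vertical below 0.05 rad); the arm keeps its last pose, push and grip.
It fails at once if the rest of the stack is dragged, lifted or tipped (moved more than 40 mm or tilted more than 0.2 rad) (distance of stack from where it was at the start of the episode above 0.04 m or angle between stack's own z axis and vertical above 0.2 rad).
It fails at once if a bystander is moved by more than 30 mm or knocked over (distance of any of blue_vial, red_vial, green_vial, flat_carton, stamp, tape from where it was at the start of the episode above 0.03 m or angle between any of blue_vial, red_vial, green_vial, flat_carton, stamp, tape's own z axis and vertical above 0.5 rad).
It also fails if it takes over 42 s, if anything falls off the work surface, if the arm or the gripper's body presses on something with over 40 N, if the wrist force passes 120 N, or if a joint passes its speed limit or range.

ROBOT

A 6-joint arm with a two-finger parallel gripper is mounted at the origin on a cart in front of the work surface, level with it; the furniture and walls round the work are solid. World frame = base frame: x ahead of the robot, y to its left, z up, the work surface at z = 0. Lengths are in m, angles in rad, forces in N, time in s.
With the tool pointing down it reaches from about 0.25 to 0.8 m from the base axis. Payload 8.5 kg.
Tool frame: the origin (TCP) lies where the fingers leave the gripper's body, on its centre line; the fingertips stand robot.tip_reach ahead of it and the grasp point (between the pads) lies 54 mm ahead of it (robot.tip_reach is the distance from the TCP to the fingertips, in m); z points along the fingers, y is the line along which they close (so a half turn about z gives the same grasp; the last joint's range is limited). The gripper opens to 85 mm and grips with 20 to 120 N. Pads are 22 mm wide; open, the fingers measure 114 mm over their backs; the gripper's body (76 mm by 85 mm) begins 54 mm behind the grasp point. The pads swing forward as they close: fully open they stand 13 mm farther back than shut.
Start: joints at [-1.281, 0.238, -0.013, 1.319, 0, 1.571], TCP at [0.15, -0.503, 0.304] pointing down, gripper open.
Joint ranges: [-2.66, 2.66], [-1.03, 1.9], [-1.14, 1.46], [-1.82, 2.27], [-1.45, 1.34], [-3.14, 3.14]. Speed limits (rad/s): [2.22, 2.22, 2.79, 3.14, 3.14, 3.14].

INTERFACE

Orientations are given as a 3x3 rotation matrix whose columns are the frame's x, y, z axes.
In Python, from plant import robot gives the robot as it stands.
- The arm moves only by the tool inch_along, called by a JSON object that holds its "method" and its "body". Schema: {"type":"object","properties":{"offsets":{"type":"array","items":{"type":"object","properties":{"trans":{"type":"array","items":{"type":"number"},"minItems":3,"maxItems":3},"r":{"type":"array","items":{"type":"number"},"minItems":3,"maxItems":3}},"additionalProperties":false},"minItems":1,"maxItems":5},"jaw":{"type":"number"},"grip_n":{"type":"number"},"only":{"type":"string"},"quiet":{"type":"boolean"},"lines":{"type":"string"}},"required":["offsets"],"additionalProperties":false}. offsets is a list of rows, 1 to 5 of them, each an object with the fields trans (a list: dx, dy, dz in shares of the most that a row can go, 1 being 62.5 mm), r (a list: a rotation vector rx, ry, rz in a scale on which 1.0 is 2 pi rad); a field left out counts as zero; each row shifts and turns the commanded pose from where the row before left it, along the tool's axes as they then stand; what a row does not reach is not made up. A row lasts 1/8 s, in which the tool goes at most 0.0625 m and 0.188 rad, less where a joint would pass 70% of its speed; a pose out of reach is approached as far as the arm can. jaw is the opening from 0.0 (shut) to 1.0 (fully open), set as the call begins (left out keeps the last). The fingers move at their own pace and stop on an object; grip_n is the grip in N (left out, the last holds). Time passes only in rows, so rows that do not move let the fingers close. The tool returns the time, the measured TCP pose, the force, the opening and the grip force at its end. only (a regular expression) keeps the lines of the reply that match it, lines (a string "A,B") keeps lines A to B, and quiet returns only ok. A shift or turn number past 1, either way, is cut back to 1. Input that does not fit is refused with a message, and nothing moves.
- robot.get_obs(): the state, without advancing time (a new reading comes with each control period).
- robot.camera(name): name is "scene" or "top" or "wrist"; returns a dict with "color" (384x512x3 uint8, blue, green, red), "fx", "fy", "cx", "cy" (pixels), "R" (3x3) and "t" (3): a world point X has camera coordinates R X + t. Camera axes: x right, y down, z forward; pixel columns grow to the right and rows downward; lengths in m; the calibration is good to about 2 mm. The wrist camera is an equidistant fisheye: a pixel r from the principal point sees the ray r / f radians off the axis. A picture is of the moment at which its call begins. There is no depth.
- robot.close_job(): hands the job in; it is judged then, once.
The state is a dict: "clock": time; "joint_pos": joint angles; "qd": joint speeds; "joint_efforts": joint torques, N m; "position": TCP position; "ee_rot": TCP orientation; "force": force on the tool from outside, world axes, zero at the start; "wrist_torque": the same for the moment, N m; "gripper_width": opening from 0.0 (shut) to 1.0 (fully open); "gripper_force": force on a finger pad.
Only numpy, scipy, OpenCV 4.12 (cv2) and the standard library are available. Lean on these libraries where they do the work, as an engineer would, in place of code of your own. Each camera call takes 0.05 s, during which the arm holds its last target. There are 200 camera calls.

## Working session

There is one attempt and no reset: what is moved stays moved. The work goes in short steps, Python scripts to look and compute and a tool call to move; the robot and the scene stay as the last step left them, time stands still between calls to the robot, and variables do not carry over. Pictures are saved under pics/ and viewed, at most 10 in all, crops included, and the job is handed in when it is done.

```bash
ls; mkdir -p pics
```

Run:
```python
from plant import robot
import cv2,numpy as np
for n in("scene","top"):
    c=robot.camera(n);cv2.imwrite(f"pics/{n}0.png",c["color"]);print(n,c["fx"],c["fy"],c["cx"],c["cy"],np.round(c["R"],3).tolist(),np.round(c["t"],3))
o=robot.get_obs();print(robot.tip_reach,o["clock"],o["position"],np.round(o["ee_rot"],3).tolist())
```

```text
pics
plant.py
scene 462.7494509880427 462.7494509880427 257.50133672938654 192.29603307719964 [[0.463, -0.886, -0.026], [-0.487, -0.23, -0.843], [0.741, 0.402, -0.537]] [-0.324  0.313  1.199]
top 395.5894888166053 395.5894888166053 256.9374543311932 193.98663119921028 [[-0.021, -1.0, 0.007], [-0.999, 0.021, -0.049], [0.049, -0.008, -0.999]] [-0.07   0.501  1.357]
0.0726 0.1 [ 0.14995237 -0.50285978  0.30335313] [[0.958, 0.286, -0.0], [0.286, -0.958, 0.001], [0.0, -0.001, -1.0]]
```

View pics/scene0.png

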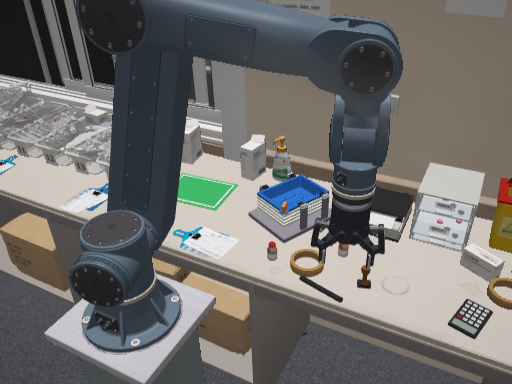

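View pics/top0.png

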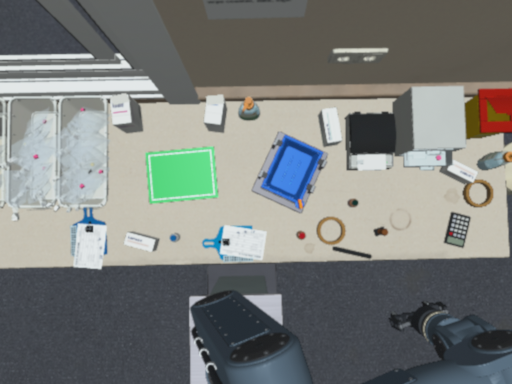

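The overview shows the blue tray at about (292,168) in the top view with the orange fin near (300,203), and the green mat at about (182,174). Next I'll measure these with colour masks.

Create h.py:
```python
import cv2,numpy as np
def ray(c,u,v,z):
    R,t=np.array(c["R"]),np.array(c["t"]);o=-R.T@t
    d=R.T@np.array([(u-c["cx"])/c["fx"],(v-c["cy"])/c["fy"],1]);return o+d*(z-o[2])/d[2]
def mask(im,lo,hi,box):
    m=cv2.inRange(cv2.cvtColor(im,cv2.COLOR_BGR2HSV),lo,hi);k=np.zeros_like(m);x0,y0,x1,y1=box;k[y0:y1,x0:x1]=m[y0:y1,x0:x1];return k
```

Run:
```python
from plant import robot
from h import *
c=robot.camera("top");im=c["color"]
def rect(m,z,name):
    p=np.argwhere(m)[:,::-1].astype(np.float32)
    w=np.array([ray(c,u,v,z)[:2] for u,v in p],np.float32)
    r=cv2.minAreaRect(w);print(name,len(p),r,cv2.boxPoints(r).round(4).tolist(),w.mean(0))
rect(mask(im,(100,120,40),(130,255,255),(250,125,335,215)),.099,"tray")
rect(mask(im,(50,120,40),(80,255,255),(140,140,225,210)),.003,"mat")
rect(mask(im,(5,150,120),(20,255,255),(285,190,315,215)),.113,"fin")
s=robot.camera("scene");m=mask(s["color"],(5,150,120),(20,255,255),(270,195,300,220))
print("fin scene",np.argwhere(m)[:,::-1].mean(0),m.sum()/255, ray(s,*np.argwhere(m)[:,::-1].mean(0),.113))
a=cv2.resize(im[120:220,240:340],(600,600),interpolation=cv2.INTER_CUBIC);cv2.imwrite("pics/crop.png",a)
```

```text
tray 2433 ((0.5659343600273132, -0.19824475049972534), (0.1503356546163559, 0.199783056974411), 64.21055603027344) [[0.4433000087738037, -0.2224999964237213], [0.623199999332428, -0.3093999922275543], [0.6886000037193298, -0.17399999499320984], [0.5087000131607056, -0.08709999918937683]] [ 0.57315177 -0.19505253]
mat 2700 ((0.5728674530982971, 0.18172913789749146), (0.17523163557052612, 0.23543277382850647), 4.10313081741333) [[0.4771000146865845, 0.2928999960422516], [0.49390000104904175, 0.057999998331069946], [0.6686999797821045, 0.0706000030040741], [0.6517999768257141, 0.305400013923645]] [0.57240856 0.18279381]
fin 18 ((0.4606563150882721, -0.2173200100660324), (0.006419728510081768, 0.02245282754302025), 88.49365234375) [[0.44929999113082886, -0.22020000219345093], [0.4717999994754791, -0.2207999974489212], [0.47200000286102295, -0.21439999341964722], [0.4494999945163727, -0.21379999816417694]] [ 0.46030447 -0.21695378]
fin scene [283.5 207. ] 36.0 [ 0.45942206 -0.21773496  0.113     ]
```

View pics/crop.png

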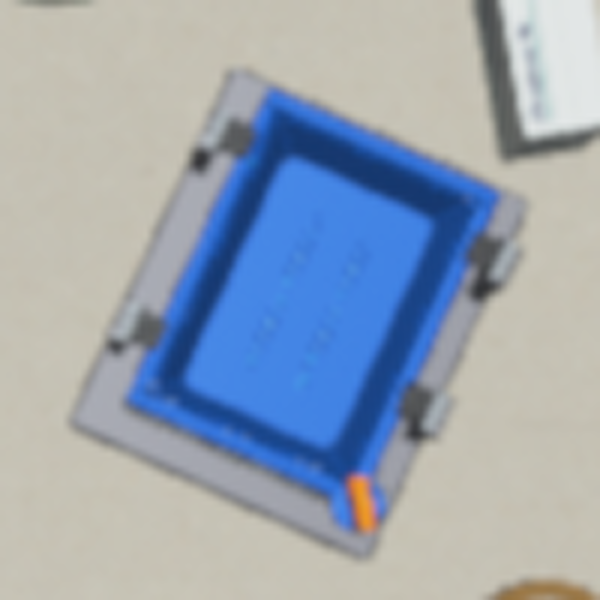

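Does inch_along do straight lines? Presumably.

The crop shows the fin centred near (362,503), which is top-view pixel (300.3,203.8). Its long side runs along the tray diagonal, and the four flaps sit on the two long sides.

Run:
```python
from plant import robot
from h import *
c=robot.camera("top");s=robot.camera("scene")
P=lambda u,v,z:ray(c,240+u/6-.4,120+v/6-.4,z)
A,B,D=P(270,90,.099),P(497,190,.099),P(128,405,.099)
cen=(B+D)/2; ex=(A-D);ex/=np.linalg.norm(ex);ey=(A-B);ey/=np.linalg.norm(ey)
print(A,B,D,"len",np.linalg.norm(A-D),np.linalg.norm(A-B),"yaws",np.degrees([np.arctan2(*ex[1::-1]),np.arctan2(*ey[1::-1])-np.pi/2]))
y=np.arctan2(*(ex[1::-1]));y=(y+np.arctan2(*ey[1::-1])-np.pi/2)/2
f=cen+[np.cos(y)*-.093+np.sin(y)*.0685,np.sin(y)*-.093-np.cos(y)*.0685,.014];print("cen",cen,"fin",f,"findir",np.degrees(y)+36.4)
def o_d(c,u,v):
    R,t=c["R"],c["t"];a=ray(c,u,v,.2);b=ray(c,u,v,.1);return a,(b-a)/np.linalg.norm(b-a)
m=[np.argwhere(mask(q["color"],(3,120,90),(22,255,255),b))[:,::-1].mean(0) for q,b in((c,(285,190,315,215)),(s,(270,195,300,220)))]
a,d=o_d(c,*m[0]);a2,d2=o_d(s,*m[1]);k=np.linalg.lstsq(np.c_[d,-d2],a2-a,rcond=None)[0]
print(m,"tri",a+k[0]*d,a2+k[1]*d2)
o=robot.get_obs();t=np.array([f[0],f[1],.25]);R=np.array(o["ee_rot"])
for n,g in(("model",f),("tri",(a+k[0]*d+a2+k[1]*d2)/2)):
    g=np.array([g[0],g[1],.178]);print(n,"tool delta",R.T@(g-o["position"]),o["clock"])
```

```text
[ 0.6872472 -0.1745204  0.099    ] [ 0.62994957 -0.29676197  0.099     ] [ 0.51685469 -0.0934327   0.099     ] len 0.18870299566126494 0.13500377775684758 yaws [-25.44920268 -25.11364217]
cen [ 0.57340213 -0.19509734  0.099     ] fin [ 0.46005564 -0.21731946  0.113     ] findir 11.118577572134207
[array([299.72727273, 203.40909091]), array([283.5, 207.5])] tri [ 0.46103262 -0.2168147   0.10988346] [ 0.46111658 -0.21696547  0.1099029 ]
model tool delta [ 0.37878011 -0.18508577  0.12575864] 0.3
tri tool delta [ 0.37987928 -0.18520602  0.12575868] 0.3
```

The rows are not in the units I measure in: shifts go in shares of 62.5 mm and turns go in shares of 2 pi rad. I convert before sending: 0.042 m is 0.672, -0.0206 m is -0.3296.

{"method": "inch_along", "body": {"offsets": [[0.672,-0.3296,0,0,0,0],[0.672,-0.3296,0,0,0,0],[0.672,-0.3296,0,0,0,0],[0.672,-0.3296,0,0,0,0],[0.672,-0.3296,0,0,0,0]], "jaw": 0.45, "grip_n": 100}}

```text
refused: offsets[0]: [0.672, -0.3296, 0, 0, 0, 0] is not of type 'object' (schema: type "object"). Nothing was moved.
```

The call was refused and nothing moved: it wants a list of objects, one for each row. Same move again in that form.

{"method": "inch_along", "body": {"offsets": [{"trans":[0.672,-0.3296,0]},{"trans":[0.672,-0.3296,0]},{"trans":[0.672,-0.3296,0]},{"trans":[0.672,-0.3296,0]},{"trans":[0.672,-0.3296,0]}], "jaw": 0.45, "grip_n": 100}}

```text
clock: 0.92
position: [0.3227, -0.3432, 0.304]
ee_rot: [[0.958, 0.286, 0.0], [0.286, -0.958, -0.0], [0.0, 0.0, -1.0]]
force: [0.3, -0.4, 0.7]
gripper_width: 0.449
gripper_force: 0.0
```

{"method": "inch_along", "body": {"offsets": [{"trans":[0.672,-0.3296,0]},{"trans":[0.672,-0.3296,0]},{"trans":[0.672,-0.3296,0]},{"trans":[0.688,-0.3232,0]},{"r":[0,0,0.0153]}]}}

```text
clock: 1.55
position: [0.4623, -0.2154, 0.3036]
ee_rot: [[0.981, 0.195, 0.0], [0.195, -0.981, 0.001], [0.0, -0.0, -1.0]]
force: [0.1, -0.4, 0.2]
gripper_width: 0.453
gripper_force: 0.0
```

{"method": "inch_along", "body": {"offsets": [{"trans":[0,0,0.64]},{"trans":[0,0,0.32]},{}]}}

```text
clock: 1.92
position: [0.4596, -0.2171, 0.2427]
ee_rot: [[0.981, 0.193, -0.003], [0.193, -0.981, 0.001], [-0.002, -0.002, -1.0]]
force: [-0.3, 0.6, 0.3]
gripper_width: 0.447
gripper_force: 0.0
```

Run:
```python
from plant import robot
from h import *
w=robot.camera("wrist");cv2.imwrite("pics/w1.png",w["color"])
o=robot.get_obs();R=np.array(o["ee_rot"]);print(R.round(3).tolist(),R.T@(np.array([.4605,-.217,.178])-o["position"]))
```

```text
[[0.981, 0.193, -0.001], [0.193, -0.981, 0.001], [-0.001, -0.001, -1.0]] [ 0.00044466 -0.00027574  0.065862  ]
```

View pics/w1.png

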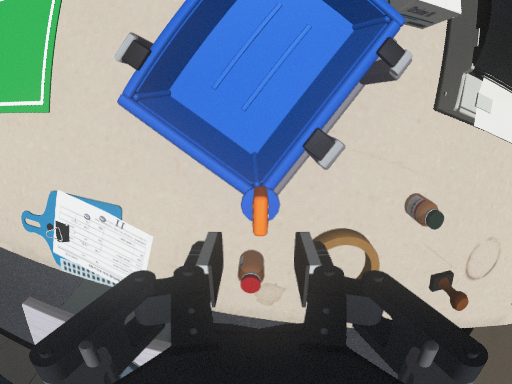

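The wrist view shows the fin at (261,210), centred between the pads at columns about 212 and 305 and aligned with them. I'll descend and close.

Converted, 0.03 m is 0.48, 0.02 m is 0.32.

{"method": "inch_along", "body": {"offsets": [{"trans":[0,0,0.48]},{"trans":[0,0,0.32]},{"trans":[0,0,0.16]},{"trans":[0,0,0.08]},{}]}}

```text
clock: 2.6
position: [0.4606, -0.2176, 0.1794]
ee_rot: [[0.981, 0.193, 0.0], [0.193, -0.981, -0.0], [0.0, 0.0, -1.0]]
force: [0.1, 0.1, -0.4]
gripper_width: 0.444
gripper_force: 0.0
```

{"method": "inch_along", "body": {"offsets": [{},{},{},{},{}], "jaw": 0, "grip_n": 100}}

```text
clock: 3.22
position: [0.4608, -0.2178, 0.1798]
ee_rot: [[0.981, 0.193, 0.001], [0.193, -0.981, -0.001], [0.001, 0.001, -1.0]]
force: [-0.9, -0.7, 6.4]
gripper_width: 0.093
gripper_force: 98.4
```

{"method": "inch_along", "body": {"offsets": [{},{}]}}

```text
clock: 3.48
position: [0.4607, -0.2177, 0.1798]
ee_rot: [[0.981, 0.193, 0.001], [0.193, -0.981, -0.001], [0.001, 0.001, -1.0]]
force: [-0.2, 0.8, 6.7]
gripper_width: 0.087
gripper_force: 98.4
```

Converted, -0.0056 m is -0.0896, 0.0021 m is 0.0336, -0.025 rad is -0.004.

{"method": "inch_along", "body": {"offsets": [{"trans":[0.0336,0,-0.0896],"r":[0,-0.004,0]},{"trans":[0.0336,0,-0.0896],"r":[0,-0.004,0]},{"trans":[0.0336,0,-0.0896],"r":[0,-0.004,0]},{"trans":[0.0336,0,-0.0896],"r":[0,-0.004,0]},{"trans":[0.0336,0,-0.0896],"r":[0,-0.004,0]}]}}

```text
clock: 4.1
position: [0.4725, -0.215, 0.2064]
ee_rot: [[0.974, 0.193, -0.122], [0.191, -0.981, -0.023], [-0.124, -0.0, -0.992]]
force: [2.6, 0.4, -1.9]
gripper_width: 0.089
gripper_force: 97.9
```

{"method": "inch_along", "body": {"offsets": [{}]}}

```text
clock: 4.22
position: [0.473, -0.215, 0.2065]
ee_rot: [[0.974, 0.193, -0.121], [0.192, -0.981, -0.024], [-0.123, -0.0, -0.992]]
force: [3.9, 1.9, -1.8]
gripper_width: 0.086
gripper_force: 98.2
```

Run:
```python
from plant import robot
from h import *
s=robot.camera("scene");cv2.imwrite("pics/s2.png",cv2.resize(s["color"][130:260,220:390],(680,520),interpolation=cv2.INTER_CUBIC))
o=robot.get_obs();print(o["force"],o["wrist_torque"])
```

```text
[ 5.51121803  1.99836401 -0.89943827] [ 0.3880505  -1.2893819   0.23539423]
```

View pics/s2.png

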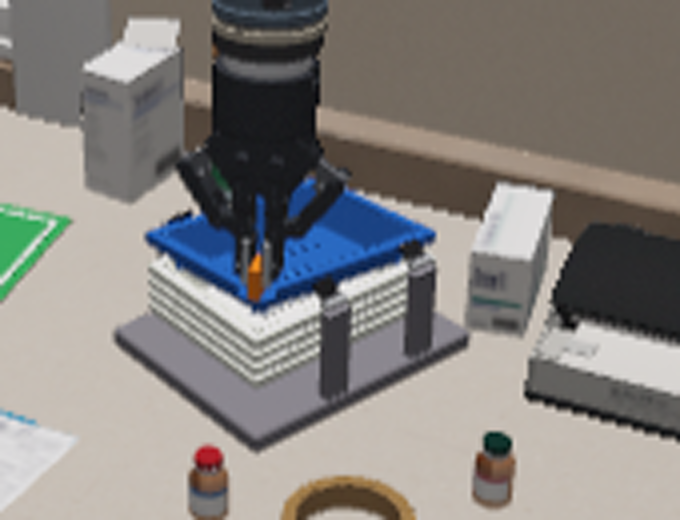

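The scene crop shows the fin corner near (257,290) clear of the white stack, and the stack hasn't moved. I'll finish the tilt and then lift straight up, which in tool axes at 0.25 rad is about (+0.247, 0, -0.969) per unit — sign checked from the measured rotation.

Converted, -0.0056 m is -0.0896, 0.0021 m is 0.0336, -0.025 rad is -0.004.

{"method": "inch_along", "body": {"offsets": [{"trans":[0.0336,0,-0.0896],"r":[0,-0.004,0]},{"trans":[0.0336,0,-0.0896],"r":[0,-0.004,0]},{"trans":[0.0336,0,-0.0896],"r":[0,-0.004,0]},{"trans":[0.0336,0,-0.0896],"r":[0,-0.004,0]},{"trans":[0.0336,0,-0.0896],"r":[0,-0.004,0]}]}}

```text
clock: 4.9
position: [0.4867, -0.2125, 0.2321]
ee_rot: [[0.951, 0.193, -0.243], [0.187, -0.981, -0.048], [-0.248, 0.0, -0.969]]
force: [0.2, -0.3, -0.9]
gripper_width: 0.093
gripper_force: 98.2
```

{"method": "inch_along", "body": {"offsets": [{}]}}

```text
clock: 5.03
position: [0.4867, -0.2126, 0.232]
ee_rot: [[0.951, 0.193, -0.243], [0.187, -0.981, -0.048], [-0.248, 0.001, -0.969]]
force: [-0.8, -3.1, 0.3]
gripper_width: 0.088
gripper_force: 98.4
```

Run:
```python
from plant import robot
import numpy as np
o=robot.get_obs();R=np.array(o["ee_rot"]);print("up in tool",R.T@[0,0,1],o["force"])
```

```text
up in tool [-2.47827290e-01  5.95550609e-04 -9.68804046e-01] [-0.80169693 -3.08095473  0.32193053]
```

Converted, -0.0058 m is -0.0928, -0.0015 m is -0.024.

{"method": "inch_along", "body": {"offsets": [{"trans":[-0.024,0,-0.0928]},{"trans":[-0.024,0,-0.0928]},{"trans":[-0.024,0,-0.0928]},{"trans":[-0.024,0,-0.0928]},{"trans":[-0.024,0,-0.0928]}]}}

```text
clock: 5.65
position: [0.487, -0.2121, 0.2626]
ee_rot: [[0.951, 0.193, -0.242], [0.187, -0.981, -0.047], [-0.247, -0.001, -0.969]]
force: [-0.6, -0.9, -0.7]
gripper_width: 0.088
gripper_force: 98.2
```

{"method": "inch_along", "body": {"offsets": [{"trans":[-0.04,0,-0.1552]},{"trans":[-0.04,0,-0.1552]},{"trans":[-0.04,0,-0.1552]},{"trans":[-0.04,0,-0.1552]},{"trans":[-0.04,0,-0.1552]}]}}

```text
clock: 6.28
position: [0.4867, -0.2123, 0.3128]
ee_rot: [[0.951, 0.193, -0.243], [0.187, -0.981, -0.048], [-0.247, -0.0, -0.969]]
force: [-0.3, 0.6, -1.1]
gripper_width: 0.092
gripper_force: 98.2
```

{"method": "inch_along", "body": {"offsets": [{"trans":[-0.08,0,-0.3104]},{"trans":[-0.08,0,-0.3104]},{"trans":[-0.08,0,-0.3104]},{}]}}

```text
clock: 6.78
position: [0.487, -0.2125, 0.3734]
ee_rot: [[0.951, 0.193, -0.241], [0.186, -0.981, -0.048], [-0.245, 0.001, -0.969]]
force: [0.0, 0.1, -2.2]
gripper_width: 0.092
gripper_force: 98.2
```

Run:
```python
from plant import robot
from h import *
s=robot.camera("scene");cv2.imwrite("pics/s3.png",cv2.resize(s["color"][90:260,200:390],(680,600),interpolation=cv2.INTER_CUBIC))
```

```text
(no output)
```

View pics/s3.png

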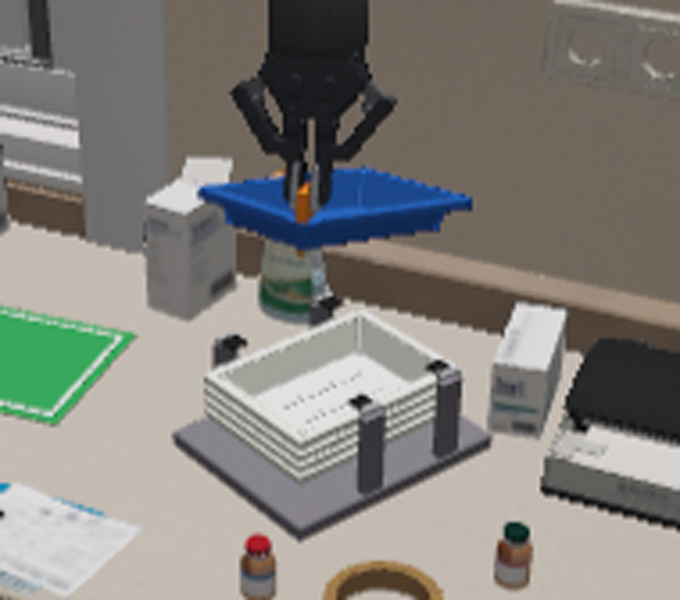

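The tray is free and hanging from its fin near (305,205), and the stack still stands in place. I'll level it and carry it to the mat.

Converted, 0.05 rad is 0.008.

{"method": "inch_along", "body": {"offsets": [{"r":[0,0.008,0]},{"r":[0,0.008,0]},{"r":[0,0.008,0]},{"r":[0,0.008,0]},{"r":[0,0.008,0]}]}}

```text
clock: 7.45
position: [0.4863, -0.2122, 0.3711]
ee_rot: [[0.981, 0.193, 0.0], [0.193, -0.981, 0.001], [0.0, -0.001, -1.0]]
force: [-0.3, 0.5, -0.8]
gripper_width: 0.088
gripper_force: 98.2
```

{"method": "inch_along", "body": {"offsets": [{"trans":[0.032,-0.24,0]},{"trans":[0.072,-0.56,0]},{"trans":[0.072,-0.56,0]},{"trans":[0.072,-0.56,0]},{"trans":[0.072,-0.56,0]}]}}

```text
clock: 8.07
position: [0.4758, -0.0546, 0.3715]
ee_rot: [[0.981, 0.193, -0.002], [0.193, -0.981, -0.0], [-0.002, -0.0, -1.0]]
force: [-0.2, -0.1, -0.5]
gripper_width: 0.087
gripper_force: 98.2
```

{"method": "inch_along", "body": {"offsets": [{"trans":[0.072,-0.56,0]},{"trans":[0.072,-0.56,0]},{"trans":[0.072,-0.56,0]},{"trans":[0.072,-0.56,0]},{"trans":[0.072,-0.56,0]}]}}

```text
clock: 8.7
position: [0.4673, 0.1062, 0.3716]
ee_rot: [[0.976, 0.216, -0.005], [0.216, -0.976, 0.012], [-0.002, -0.013, -1.0]]
force: [-0.7, 0.3, -1.2]
gripper_width: 0.088
gripper_force: 98.2
```

{"method": "inch_along", "body": {"offsets": [{"trans":[0.04,-0.416,0]},{"trans":[0.024,-0.24,0]},{},{}]}}

```text
clock: 9.2
position: [0.4684, 0.1223, 0.3728]
ee_rot: [[0.971, 0.24, -0.007], [0.24, -0.97, 0.028], [-0.0, -0.029, -1.0]]
force: [0.3, 0.6, -1.8]
gripper_width: 0.091
gripper_force: 98.2
```

Run:
```python
from plant import robot
from h import *
s=robot.camera("scene");t=robot.camera("top");cv2.imwrite("pics/f.png",np.vstack([s["color"][70:270,100:400],t["color"][90:270,100:400]]))
o=robot.get_obs()
z=o["position"][2]-.0668-.047+.033;m=mask(t["color"],(100,120,40),(130,255,255),(130,110,240,235))
w=np.array([ray(t,u,v,z)[:2] for v,u in np.argwhere(m)],np.float32);print(z,w.mean(0),cv2.minAreaRect(w))
```

```text
0.2921071399860361 [0.6057268 0.1318924] ((0.5510020852088928, 0.07972061634063721), (0.33984753489494324, 0.14638224244117737), 39.805877685546875)
```

View pics/f.png

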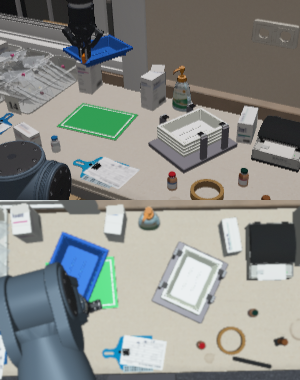

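The tray hangs level over the mat, but the arm stopped short with a drifting yaw, so I'll check the joints.

Run:
```python
from plant import robot
import numpy as np
o=robot.get_obs();print(np.round(o["joint_pos"],3),np.round(o["qd"],3),o["position"],np.round(o["joint_efforts"],1))
```

```text
[0.241 0.153 0.053 1.47  0.03  3.141] [ 0.003 -0.001 -0.003 -0.002  0.002 -0.   ] [0.46838748 0.12237079 0.37290714] [  0.1 -48.3  35.8  -0.1   0.1  -0. ]
```

Joint 6 is at its limit. Turning the tool by -0.3 rad about its z relieves it and also brings the tray centre to about (0.567,0.182), right on the mat.

Converted, -0.06 rad is -0.0095.

{"method": "inch_along", "body": {"offsets": [{"r":[0,0,-0.0095]},{"r":[0,0,-0.0095]},{"r":[0,0,-0.0095]},{"r":[0,0,-0.0095]},{"r":[0,0,-0.0095]}]}}

```text
clock: 9.93
position: [0.4684, 0.1225, 0.3729]
ee_rot: [[0.855, 0.518, -0.007], [0.518, -0.855, 0.029], [0.009, -0.028, -1.0]]
force: [0.1, 0.3, -1.5]
gripper_width: 0.093
gripper_force: 98.2
```

{"method": "inch_along", "body": {"offsets": [{},{},{}]}}

```text
clock: 10.3
position: [0.4684, 0.1228, 0.3729]
ee_rot: [[0.857, 0.516, -0.007], [0.516, -0.856, 0.029], [0.009, -0.028, -1.0]]
force: [-0.4, 0.4, -0.6]
gripper_width: 0.092
gripper_force: 98.2
```

Run:
```python
from plant import robot
from h import *
o=robot.get_obs();R=np.array(o["ee_rot"]);print(np.round(o["joint_pos"],3),"centre est",o["position"]+R@[.1155,0,.0668+.047])
s=robot.camera("scene");t=robot.camera("top");cv2.imwrite("pics/g.png",cv2.resize(np.vstack([s["color"][60:200,110:310],t["color"][100:240,110:310]]),None,fx=2,fy=2))
```

```text
[0.242 0.154 0.053 1.47  0.03  2.841] centre est [0.56645715 0.18569428 0.26014011]
```

View pics/g.png

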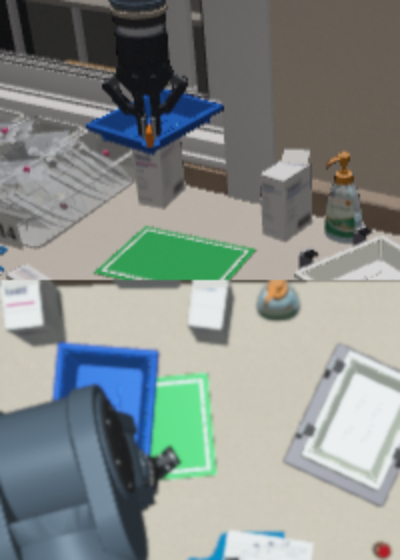

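The final view shows the tray level, held by its fin at (150,133) in the upper half. Its right rim, at column 189 in the full top view, casts to y ≈ 0.113 against 0.107 expected, so it is centred over the mat.

```bash
python3 -c "
from plant import robot
print(robot.close_job())"
```

```text
the job is handed in; nothing more can be done
None
```

I peeled the blue tray off fin-corner first and handed in the job with it held level over the mat, about 7 mm from its centre by my estimate, origin about 26 cm up; the stack and bystanders look undisturbed in the pictures, and no verdict was printed.

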